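# Find the full case of brass fittings by feel

## Robot

A 7-joint arm with a two-finger parallel gripper is mounted at the origin on the work surface. World frame = base frame: x ahead of the robot, y to its left, z up, the work surface at z = 0. Lengths are in mm, angles in rad, forces in N, time in s.
With the tool pointing down it reaches from about 425 to 800 mm from the base axis. Payload 8.3 kg.
Tool frame: the origin (TCP) lies midway between the tips of the shut fingers; the grasp point (between the pads) lies 19 mm behind it; z points along the fingers, y is the line along which they close (so a half turn about z gives the same grasp; the last joint's range is limited). The gripper opens to 85 mm and grips with 20 to 120 N. Pads are 22 mm wide; open, the fingers measure 114 mm over their backs; the gripper's body (76 mm by 85 mm) begins 54 mm behind the grasp point. The pads swing forward as they close: fully open they stand 13 mm farther back than shut.
Start: joints at [-1.244, 0.383, 0.016, 1.37, -0.006, 1.388, -0.046], TCP at [237.45, 578.118, 231.279] pointing down, gripper open.
Joint ranges: [-2.95, 2.95], [-0.25, 2.06], [-1.52, 1.56], [0.18, 2.33], [-1.44, 4.58], [0.02, 2.06], [-3.01, 3.01]. Speed limits (rad/s): [2.39, 2.39, 3.01, 3.01, 3.14, 3.14, 3.14].

## Interface

Orientations are given as a unit quaternion [w, x, y, z].
In Python, from bench import env, get_image, camera_info gives the robot as it stands.
- The arm moves only by the tool drive_tool, never from a script. Its argument "moves" is a list that holds one entry, the list of rows, each a list of 4 numbers: the shift along the tool's x, y, z in mm, then the turn about the tool's z in degrees. A call has 1 to 20 rows; each row shifts and turns the commanded pose from where the row before left it, along the tool's axes as they then stand; what a row does not reach is not made up. A row lasts 1/10 s, in which the tool goes at most 50 mm and 8.59 degrees, less where a joint would pass 70% of its speed; a pose out of reach is approached as far as the arm can. A call is refused whole if a number of a shift passes 50 or a number of a turn 8.59, either way. A call with a gripper value outside its range is refused whole. "claw" is the closure, from -1 (fully open) to 1 (shut), set as the call begins (left out, the last holds). The fingers move at their own pace and stop on an object; "squeeze" is the grip in N (left out, the last holds). Time passes only in rows, so rows that do not move let the fingers close. It gives the time, the measured TCP pose, the force, the opening and the grip force at its end, in the units of the state.
- env.get_obs(): the state, without advancing time (a new reading comes with each control period).
- get_image(name): name is "scene" or "top" or "wrist"; returns the picture (480x640x3 uint8, red, green, blue); there is no depth.
- camera_info(name): a dict with "mtx" (3x3 intrinsics, pixels), "eye" and "orientation" of the camera in the world; the wrist camera has in their place "T_tool_cam" (4x4, takes a point from camera to tool coordinates, whose origin is the TCP and whose axes are the flange's). Camera axes: x right, y down, z forward; pixel columns grow to the right and rows downward; lengths in mm; the calibration is good to about 2 mm. A picture is of the moment at which its call begins: read the wrist's pose just before it. camera_info takes no time and is no camera call.
- env.job_done(): hands the job in; it is judged then, once.
The state is a dict: "clock": time; "joints": joint angles; "qvel": joint speeds; "joint_efforts": joint torques, N m; "tool_pos": TCP position; "eef_rot": TCP orientation; "force": force on the tool from outside, world axes, zero at the start; "moment": the same for the moment, N m; "width": finger opening in mm; "grasp_force": force on a finger pad.
Only numpy, scipy, OpenCV 4.12 (cv2) and the standard library are available. Lean on these libraries where they do the work, as an engineer would, in place of code of your own. Each camera call takes 0.05 s, during which the arm holds its last target. There are 200 camera calls.

## Task

Three look-alike cases stand on the shop counter; one is full of brass fittings, the other two are nearly empty. Raise one end of a case by its red handle about a finger's breadth, its other end staying on the counter, and feel its weight for a moment, trying another case the same way if need be. Then set the full case upright in the middle of the green mat, lengthwise along it, without dropping it, and leave the two light ones standing where they were.

Things in the scene. Friction and masses are not known exactly. Their poses are not given: they have to be found in the camera images.
- case_blue: closed grey plastic case with black lid, 160 long (own x) x 56 wide (y) x 55 high, blue stripe on the label at its +x end. Origin: centre of its underside. Red pull handle standing on the lid at x = -70: 12 thick (x), 30 wide (y), up to 95 above the underside; freely hinged at its foot about y, so the case tips as it is lifted. Full: 0.6 to 0.8 kg; nearly empty: about 0.15 kg
- case_orange: closed grey plastic case with black lid, 160 long (own x) x 56 wide (y) x 55 high, orange stripe on the label at its +x end. Origin: centre of its underside. Red pull handle standing on the lid at x = -70: 12 thick (x), 30 wide (y), up to 95 above the underside; freely hinged at its foot about y, so the case tips as it is lifted. Full: 0.6 to 0.8 kg; nearly empty: about 0.15 kg
- case_yellow: closed grey plastic case with black lid, 160 long (own x) x 56 wide (y) x 55 high, yellow stripe on the label at its +x end. Origin: centre of its underside. Red pull handle standing on the lid at x = -70: 12 thick (x), 30 wide (y), up to 95 above the underside; freely hinged at its foot about y, so the case tips as it is lifted. Full: 0.6 to 0.8 kg; nearly empty: about 0.15 kg
- mat: green plastic mat fixed flat on the counter, 220 long (own x) x 110 wide (own y) x 4 thick. Origin: centre of its underside, at counter height; its top is 4 above
- counter: the wooden shop counter; its flat top, on which everything stands, is at height 0. Which case is the full one changes each time; the contents sit hidden in the middle. A case lifted by its handle alone, 10 to 25 up, stays with its other end on the counter and pulls down on the hand with about half its weight. To carry a case, grip it across its 56 width at the middle

How it is judged (in metres and radians):
On the way:
1. one end of a case is held up (case tilted more than 3 degrees and less than 20) by the fingers while its other end still rests on the counter (((angle between case_blue's own z axis and vertical between 0.052 and 0.35 rad and contact force between the fingers and case_blue above 0.5 N and contact force between case_blue and counter above 0.1 N) or (angle between case_orange's own z axis and vertical between 0.052 and 0.35 rad and contact force between the fingers and case_orange above 0.5 N and contact force between case_orange and counter above 0.1 N) or (angle between case_yellow's own z axis and vertical between 0.052 and 0.35 rad and contact force between the fingers and case_yellow above 0.5 N and contact force between case_yellow and counter above 0.1 N))), for 0.3 s.
At the end, for the whole second after the job is handed in: The full case rests upright on the green mat (the mat bears more than 4 N from it), its centre within 30 mm of the mat's centre and its length within 17 degrees of the mat's, at rest; both light cases stand flat within 50 mm of where they started (((contact force between case_blue and mat above 4 N and horizontal distance between case_blue and mat below 0.03 m and angle between the x axis of case_blue and the x axis of mat, either way round below 0.3 rad and angle between each of case_blue, case_orange, case_yellow's own z axis and vertical below 0.08 rad and linear speed of case_blue below 0.02 m/s and distance of each of case_orange, case_yellow from where it was at the start of the episode below 0.05 m) or (contact force between case_orange and mat above 4 N and horizontal distance between case_orange and mat below 0.03 m and angle between the x axis of case_orange and the x axis of mat, either way round below 0.3 rad and angle between each of case_orange, case_blue, case_yellow's own z axis and vertical below 0.08 rad and linear speed of case_orange below 0.02 m/s and distance of each of case_blue, case_yellow from where it was at the start of the episode below 0.05 m) or (contact force between case_yellow and mat above 4 N and horizontal distance between case_yellow and mat below 0.03 m and angle between the x axis of case_yellow and the x axis of mat, either way round below 0.3 rad and angle between each of case_yellow, case_blue, case_orange's own z axis and vertical below 0.08 rad and linear speed of case_yellow below 0.02 m/s and distance of each of case_blue, case_orange from where it was at the start of the episode below 0.05 m))); the robot touches nothing.
It fails at once if a case is let go of with its underside more than 35 mm above the counter, or knocked over ((height (world z) of case_blue above 0.035 m and contact force between the fingers and case_blue below 0.05 N) or (height (world z) of case_orange above 0.035 m and contact force between the fingers and case_orange below 0.05 N) or (height (world z) of case_yellow above 0.035 m and contact force between the fingers and case_yellow below 0.05 N) or angle between any of case_blue, case_orange, case_yellow's own z axis and vertical above 0.8 rad).
It also fails if it takes over 67 s, if anything falls off the work surface, if the arm or the gripper's body presses on something with over 40 N, if the wrist force passes 120 N, or if a joint passes its speed limit or range.

## Working session

There is one attempt and no reset: what is moved stays moved. The work goes in short steps, Python scripts to look and compute and a tool call to move; the robot and the scene stay as the last step left them, time stands still between calls to the robot, and variables do not carry over. Pictures are saved under pics/ and viewed, at most 10 in all, crops included, and the job is handed in when it is done.

Besides the shell and the picture viewer there is one more tool, called as name(argument=value, ...) on one line, values as JSON. drive_tool: Moves the arm, as the interface text tells. Its arguments: {"type":"object","properties":{"moves":{"type":"array","items":{"type":"array","items":{"type":"array","items":{"type":"number"}}}},"claw":{"type":"number"},"squeeze":{"type":"number"}},"required":["moves"]}

```bash
mkdir -p pics
python3 - <<'E'
from bench import env,get_image,camera_info
import cv2
o=env.get_obs();print(o['clock'],o['tool_pos'],o['eef_rot'],o['force'],o['width'])
for n in('scene','top'):
    im=get_image(n);cv2.imwrite(f'pics/{n}0.png',im[:,:,::-1]);c=camera_info(n);print(n,c)
print(camera_info('wrist'))
E
```

```text
0.0 [237.2715576  577.65101747 230.26288762] [-1.82056895e-04  1.93636619e-01  9.81072820e-01 -9.74107674e-04] [-0.12443841 -0.61053093  0.13573835] 85.48209531240755
scene {'mtx': array([[557.35203019,   0.        , 301.99090259],
       [  0.        , 557.35203019, 245.56798673],
       [  0.        ,   0.        ,   1.        ]]), 'eye': array([1308.03204885,  -47.56947421,  614.06934437]), 'orientation': array([-0.32653913,  0.65957047,  0.6016305 , -0.31045085])}
top {'mtx': array([[478.00790129,   0.        , 317.66587004],
       [  0.        , 478.00790129, 242.30907798],
       [  0.        ,   0.        ,   1.        ]]), 'eye': array([ 469.74290391,    4.97034959, 1035.77560188]), 'orientation': array([ 0.03145394, -0.70537509,  0.70779151, -0.02208658])}
{'mtx': array([[364.14246592,   0.        , 318.97671524],
       [  0.        , 364.14246592, 244.24763728],
       [  0.        ,   0.        ,   1.        ]]), 'T_tool_cam': array([[ 7.50969962e-04, -9.65822295e-01, -2.59204034e-01,
         6.54410331e+01],
       [ 9.99999099e-01,  1.01377313e-03, -8.80215471e-04,
         5.95709571e-01],
       [ 1.11290581e-03, -2.59203140e-01,  9.65822185e-01,
        -1.42588957e+02],
       [ 0.00000000e+00,  0.00000000e+00,  0.00000000e+00,
         1.00000000e+00]])}
```

View pics/top0.png

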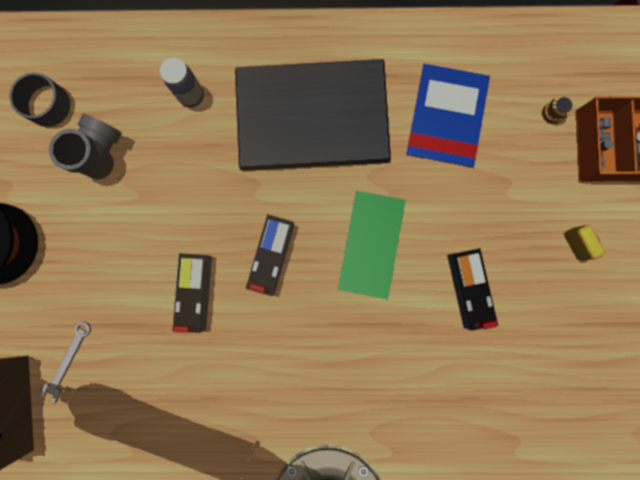

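View pics/scene0.png

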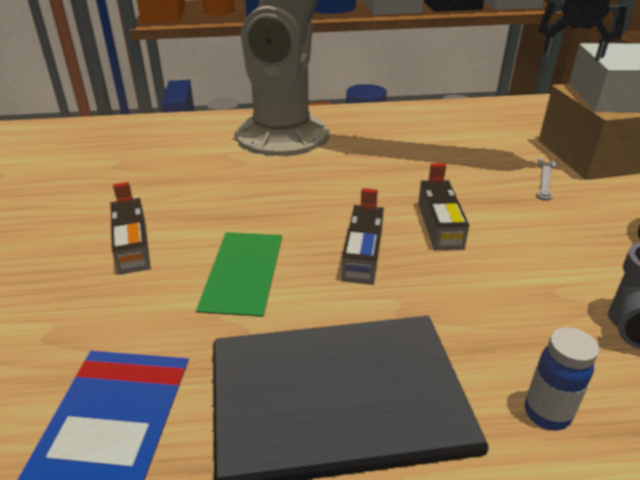

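Top view: yellow case at about (192,293), blue at (270,255) and orange at (473,289). Their red handles are at the bottom end, nearest the robot, and the mat is at (372,245). In the scene view the handles are at (123,192), (369,197) and (438,172).

```bash
cat > h.py <<'E'
import numpy as np,cv2
from bench import env,get_image,camera_info
from scipy.spatial.transform import Rotation as R
def rot(q): return R.from_quat([q[1],q[2],q[3],q[0]]).as_matrix()
def cam(n):
    c=camera_info(n);K=c['mtx']
    if n=='wrist':
        o=env.get_obs();T=c['T_tool_cam'];A=rot(o['eef_rot'])
        return K,A@T[:3,3]+o['tool_pos'],A@T[:3,:3]
    return K,c['eye'],rot(c['orientation'])
def ray(C,uv):
    K,e,A=C;return e,A@np.linalg.solve(K,[uv[0],uv[1],1.])
def onz(C,uv,z):
    e,d=ray(C,uv);return e+d*(z-e[2])/d[2]
def tri(C1,p1,C2,p2):
    e1,d1=ray(C1,p1);e2,d2=ray(C2,p2);d1/=np.linalg.norm(d1);d2/=np.linalg.norm(d2)
    s=np.linalg.lstsq(np.c_[d1,-d2],e2-e1,rcond=None)[0];a=e1+s[0]*d1;b=e2+s[1]*d2
    return (a+b)/2,np.linalg.norm(a-b)
def blobs(m,amin):
    cs,_=cv2.findContours(m.astype(np.uint8),cv2.RETR_EXTERNAL,cv2.CHAIN_APPROX_NONE)
    return [c for c in cs if cv2.contourArea(c)>amin]
def hsv(im): return cv2.cvtColor(im,cv2.COLOR_RGB2HSV)
def red(im):
    h=hsv(im);return ((h[...,0]<7)|(h[...,0]>173))&(h[...,1]>170)&(h[...,2]>60)
def dark(im):return (hsv(im)[...,2]<62)
E
python3 - <<'E'
from h import *
T=cam('top');S=cam('scene')
t=cv2.imread('pics/top0.png')[:,:,::-1].copy();s=cv2.imread('pics/scene0.png')[:,:,::-1].copy()
for c in blobs(red(t),15):
    print('redT',cv2.minAreaRect(c))
for c in blobs(red(s),15): 
    print('redS',cv2.minAreaRect(c),cv2.boundingRect(c))
h=hsv(t);g=(abs(h[...,0].astype(int)-65)<20)&(h[...,1]>120)
for c in blobs(g,500):
    b=cv2.boxPoints(cv2.minAreaRect(c));print('mat',[onz(T,p,4)[:2].round() for p in b],onz(T,b.mean(0),4).round(1))
h=hsv(s);g=(abs(h[...,0].astype(int)-65)<20)&(h[...,1]>120)
for c in blobs(g,500):
    b=cv2.approxPolyDP(c,8,True)[:,0];print('matS',[onz(S,p,4)[:2].round() for p in b])
v=dark(t);v[:, :150]=0;v[:,520:]=0;v[:210]=0;v[350:]=0
for c in blobs(cv2.morphologyEx(v.astype(np.uint8),cv2.MORPH_CLOSE,np.ones((7,7))),300):
    r=cv2.minAreaRect(c);b=cv2.boxPoints(r);w=np.array([onz(T,p,55)[:2] for p in b]);print('lid',r,w.round().tolist(),w.mean(0).round(1),np.linalg.norm(w[0]-w[1]),np.linalg.norm(w[1]-w[2]))
E
```

```text
redT ((181.0, 328.5), (5.0, 14.0), 90.0)
redT ((489.4058837890625, 324.07647705078125), (6.182518482208252, 14.85973834991455), 77.47119140625)
redT ((256.9999694824219, 287.4999694824219), (14.834939002990723, 5.631782531738281), 15.94539737701416)
redT ((442.6936950683594, 145.10833740234375), (68.10879516601562, 12.021953582763672), 10.784297943115234)
redS ((129.9862060546875, 372.1655578613281), (105.30167388916016, 15.778642654418945), 4.763640880584717) (77, 361, 107, 23)
redS ((367.9769592285156, 204.6846466064453), (12.03136920928955, 2.8527989387512207), 7.125016689300537) (362, 203, 13, 4)
redS ((123.5, 197.5), (3.0, 11.0), 90.0) (118, 196, 12, 4)
redS ((369.4024353027344, 190.8780517578125), (13.141352653503418, 3.423377752304077), 6.340191841125488) (363, 189, 14, 5)
redS ((120.53959655761719, 184.8960418701172), (3.4826302528381348, 13.23399543762207), 84.2894058227539) (114, 183, 14, 5)
redS ((437.5, 179.0), (4.0, 9.0), 90.0) (433, 177, 10, 5)
redS ((438.0, 165.5), (5.0, 12.0), 90.0) (432, 163, 13, 6)
mat [array([448., -28.]), array([659., -67.]), array([ 639., -170.]), array([ 429., -129.])] [542.9 -98.4   4. ]
matS [array([ 428., -130.]), array([ 641., -170.]), array([661., -67.]), array([449., -28.])]
lid ((192.25863647460938, 292.8965759277344), (31.55728530883789, 75.98661804199219), 4.763641834259033) [[367.0, 312.0], [522.0, 302.0], [516.0, 237.0], [362.0, 248.0]] [441.7 275.1] 154.7716089498016 65.3687516134476
lid ((472.14984130859375, 289.3948974609375), (77.89800262451172, 32.97522735595703), 77.34745025634766) [[517.0, -248.0], [532.0, -314.0], [378.0, -344.0], [363.0, -279.0]] [ 447.4 -296. ] 67.55552675790459 156.96105754158768
lid ((270.5288391113281, 255.1302032470703), (27.512584686279297, 75.1803207397461), 16.557069778442383) [[453.0, 164.0], [601.0, 120.0], [584.0, 66.0], [436.0, 109.0]] [518.5 114.8] 154.559096941959 57.09045582741096
```

Run:
```python
from h import *
T=cam('top');S=cam('scene')
t=cv2.imread('pics/top0.png')[:,:,::-1].copy();h=hsv(t)
P={'yel':((181,328.5),(438,165.5)),'blu':((257,287.5),(369.4,191)),'ora':((489.4,324),(120.5,185))}
H={'yel':(22,33),'blu':(100,125),'ora':(8,18)}
for n,(a,b) in P.items():
    p,e=tri(T,a,S,b);q=onz(T,a,95);print(n,'handle',p.round(1),'miss',e.round(1),'at95',q.round(1))
    x,y=map(int,a);lo,hi=H[n]
    m=(h[...,0]>=lo)&(h[...,0]<=hi)&(h[...,1]>130)&(h[...,2]>100);m[:,:x-45]=0;m[:,x+45:]=0;m[:y-90]=0;m[y-10:]=0
    # white+stripe label: bright unsaturated
    w=(h[...,1]<60)&(h[...,2]>120);w[:,:x-45]=0;w[:,x+45:]=0;w[:y-90]=0;w[y-10:]=0
    cs=blobs(w,60);
    for c in cs: print('  white',cv2.minAreaRect(c))
    l=max(cs,key=cv2.contourArea)
    # long edges direction of white patch
    bx=cv2.boxPoints(cv2.minAreaRect(l));W=np.array([onz(T,k,55)[:2] for k in bx])
    d=W-np.roll(W,1,0);L=np.linalg.norm(d,axis=1);print('  patch edges',L.round(),'ang',np.degrees(np.arctan2(d[:,1],d[:,0])).round(1), W.mean(0).round(1))
```

```text
yel handle [373.2 285.7  93.8] miss 0.6 at95 [373.2 285.   95. ]
  white ((195.7088165283203, 273.2852783203125), (10.35402774810791, 29.298065185546875), 4.39870548248291)
  patch edges [21. 60. 21. 60.] ang [ 85.5  -3.4 -94.6 176.5] [481.4 268.7]
blu handle [452.7 137.1  93.7] miss 0.5 at95 [452.6 136.7  95. ]
  white ((279.4056396484375, 237.3302001953125), (10.851484298706055, 29.257797241210938), 15.945394515991211)
  patch edges [22. 60. 22. 60.] ang [  73.9  -15.7 -106.2  164.2] [554.9  96.7]
ora handle [ 380.9 -316.7   94. ] miss 2.0 at95 [ 381.  -315.3   95. ]
  white ((476.4662170410156, 268.3539123535156), (29.53154945373535, 10.493444442749023), 77.00537872314453)
  patch edges [60. 21. 60. 21.] ang [  11.5  -77.2 -168.6  102.8] [ 489.7 -306. ]
```

```bash
cat >> h.py <<'E'
def go(x,y,z,yang):
    o=env.get_obs();A=rot(o['eef_rot']);a=np.degrees(np.arctan2(A[1,1],A[0,1]));t=-((yang-a+90)%180-90)
    B=A@R.from_euler('z',t,degrees=True).as_matrix();d=np.array([x,y,z])-o['tool_pos']
    print('clock',o['clock'],'turn',round(t,1),'then shift',(B.T@d).round(1),'| shift before turn',(A.T@d).round(1),'w',round(o['width'],1),'F',o['force'].round(2),'j7',o['joints'][6].round(2),'tilt',A[:,2].round(3))
E
python3 -c "
from h import *
go(373,285.5,150,86.5)"
```

```text
clock 0.1 turn -18.8 then shift [-153.3 -283.2   80.8] | shift before turn [-236.5 -218.6   80.8] w 85.5 F [0.17 0.33 0.32] j7 -0.05 tilt [-0.001 -0.002 -1.   ]
```

drive_tool(moves=[[[0,0,0,-6.3],[0,0,0,-6.3],[0,0,0,-6.2],[-15,-28,8,0],[-15,-28,8,0],[-15,-28,8,0],[-15,-28,8,0],[-15,-28,8,0],[-15,-28,8,0],[-15,-28,8,0],[-15,-28,8,0],[-15,-28,8,0],[-15,-28,8,0],[0,0,0,0],[0,0,0,0]]], claw=-1, squeeze=40)

```text
clock: 1.6
tool_pos: [370.0, 288.7, 151.0]
eef_rot: [-0.0, 0.032, 0.999, -0.0]
force: [-0.4, 0.6, 0.8]
width: 85.6
grasp_force: 0.0
```

```bash
python3 -c "
from h import *
go(373,285.5,68,86.5);C=cam('wrist');im=get_image('wrist');cv2.imwrite('pics/w1.png',im[:,:,::-1])
for c in blobs(red(im),60):
  r=cv2.minAreaRect(c);print(r,onz(C,r[0],95).round(1))
"
```

```text
clock 1.6 turn -0.1 then shift [-3.3 -3.  83. ] | shift before turn [-3.3 -3.  83. ] w 85.6 F [-0.38  0.57  0.83] j7 0.79 tilt [-0.001 -0.    -1.   ]
((315.0, 270.0), (18.0, 48.0), 90.0) [373.1 286.6  95. ]
```

View pics/w1.png

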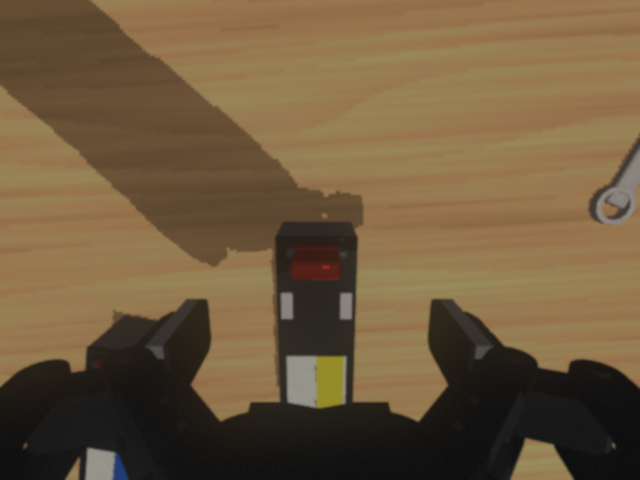

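View: the yellow handle's top face is at about (315,270), which gives (373,286.6) and agrees with the first fix. The grip is aligned, so I'll descend and grip.

drive_tool(moves=[[[-3,-2,20,0],[0,0,20,0],[0,0,20,0],[0,0,15,0],[0,0,11,0],[0,0,0,0],[0,0,0,0]]])

```text
clock: 2.35
tool_pos: [372.7, 287.9, 65.6]
eef_rot: [0.0, 0.03, 1.0, 0.0]
force: [1.1, 0.7, 0.7]
width: 85.4
grasp_force: 0.0
```

drive_tool(moves=[[[0,0,0,0],[0,0,0,0],[0,0,0,0],[0,0,0,0],[0,0,0,0],[0,0,0,0],[0,0,0,0],[0,0,0,0],[0,0,0,0],[0,0,0,0]]], claw=1, squeeze=40)

```text
clock: 3.35
tool_pos: [373.0, 287.2, 65.6]
eef_rot: [0.0, 0.031, 1.0, 0.0]
force: [-1.4, -3.0, 5.4]
width: 29.4
grasp_force: 43.1
```

drive_tool(moves=[[[0,0,-3,0],[0,0,-3,0],[0,0,-4,0],[0,0,-4,0],[0,0,-3,0],[0,0,0,0],[0,0,0,0],[0,0,0,0],[0,0,0,0],[0,0,0,0]]])

```text
clock: 4.35
tool_pos: [372.7, 287.2, 82.2]
eef_rot: [-0.0, 0.031, 1.0, -0.0]
force: [0.4, 0.5, -1.2]
width: 29.3
grasp_force: 42.4
```

```bash
python3 -c "
from h import *
F=[]
for i in range(6): F.append(env.get_obs()['force']);get_image('top')
cv2.imwrite('pics/s2.png',get_image('scene')[150:300,300:550,::-1])
print(np.round(F,1))"
```

```text
[[ 0.4  0.5 -1.2]
 [-0.4  0.8 -0.6]
 [-0.7  0.7  0.6]
 [-0.   0.3 -0.3]
 [-0.3  0.1 -1.1]
 [-0.4  0.2 -0.2]]
```

View pics/s2.png

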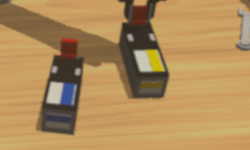

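The yellow case pulls only about 0.5–1 N, so it is light. I'll set it down and try blue.

drive_tool(moves=[[[0,0,4,0],[0,0,4,0],[0,0,4,0],[0,0,3,0],[0,0,2,0],[0,0,0,0],[0,0,0,0],[0,0,0,0]]])

```text
clock: 5.5
tool_pos: [372.6, 287.0, 65.6]
eef_rot: [-0.0, 0.031, 1.0, -0.0]
force: [-2.9, -2.0, 7.3]
width: 29.4
grasp_force: 43.4
```

drive_tool(moves=[[[0,0,0,0],[0,0,0,0],[0,0,0,0],[0,0,0,0],[0,0,0,0],[0,0,-10,0],[0,0,-25,0],[0,0,-30,0],[0,0,-20,0],[0,0,0,0]]], claw=-1)

```text
clock: 6.5
tool_pos: [374.4, 288.5, 154.1]
eef_rot: [0.002, 0.031, 1.0, 0.002]
force: [0.3, -0.6, -1.8]
width: 84.9
grasp_force: 0.0
```

```bash
python3 -c "
from h import *
go(452.7,137,150,74.3)"
```

```text
clock 6.5 turn 12.2 then shift [-116.3 -124.7    3.8] | shift before turn [ -87.5 -146.4    3.8] w 84.9 F [ 0.29 -0.61 -1.82] j7 0.8 tilt [ 0.004  0.004 -1.   ]
```

drive_tool(moves=[[[0,0,0,6.1],[0,0,0,6.1],[-23,-25,1,0],[-23,-25,1,0],[-23,-25,1,0],[-23,-25,1,0],[-23,-25,0,0],[0,0,0,0],[0,0,0,0]]])

```text
clock: 7.4
tool_pos: [449.5, 135.0, 146.0]
eef_rot: [-0.0, 0.138, 0.99, -0.0]
force: [0.2, 0.3, -0.0]
width: 85.7
grasp_force: 0.0
```

```bash
python3 -c "
from h import *
go(452.7,137,65.5,74.3);C=cam('wrist');im=get_image('wrist')
for c in blobs(red(im),60):
  r=cv2.minAreaRect(c);print(r,onz(C,r[0],95).round(1))
"
```

```text
clock 7.4 turn -0.2 then shift [-2.6  2.8 80.5] | shift before turn [-2.6  2.8 80.5] w 85.7 F [ 0.22  0.35 -0.01] j7 0.97 tilt [-0.001 -0.    -1.   ]
((324.5, 271.5), (49.0, 19.0), 0.0) [452.7 137.8  95. ]
((520.0697631835938, 60.75065994262695), (20.81477165222168, 9.527158737182617), 68.74949645996094) [374.6 258.   95. ]
((578.2443237304688, 41.058998107910156), (25.70893669128418, 66.70832061767578), 77.00537872314453) [373.6 285.9  95. ]
```

The wrist view confirms blue's handle at (452.7,137.8) and yellow's unmoved.

drive_tool(moves=[[[-2.6,3,20,0],[0,0,20,0],[0,0,20,0],[0,0,12,0],[0,0,8,0],[0,0,0,0],[0,0,0,0]]])

```text
clock: 8.15
tool_pos: [453.2, 138.3, 66.8]
eef_rot: [0.0, 0.137, 0.991, 0.0]
force: [0.1, 0.3, 0.3]
width: 85.1
grasp_force: 0.0
```

drive_tool(moves=[[[0,0,0,0],[0,0,0,0],[0,0,0,0],[0,0,0,0],[0,0,0,0],[0,0,0,0],[0,0,0,0],[0,0,0,0],[0,0,0,0],[0,0,0,0]]], claw=1)

```text
clock: 9.15
tool_pos: [453.0, 137.6, 66.6]
eef_rot: [0.0, 0.137, 0.991, -0.0]
force: [-2.8, -2.3, 5.9]
width: 29.4
grasp_force: 41.7
```

drive_tool(moves=[[[0,0,-3,0],[0,0,-3,0],[0,0,-4,0],[0,0,-4,0],[0,0,-3,0],[0,0,0,0],[0,0,0,0],[0,0,0,0],[0,0,0,0],[0,0,0,0]]])

```text
clock: 10.15
tool_pos: [452.6, 138.0, 83.1]
eef_rot: [-0.0, 0.137, 0.991, -0.0]
force: [-0.4, -0.4, -3.5]
width: 28.9
grasp_force: 40.8
```

```bash
python3 -c "
from h import *
F=[]
for i in range(5): F.append(env.get_obs()['force']);get_image('top')
print(np.round(F,1))"
```

```text
[[-0.4 -0.4 -3.5]
 [-0.5 -0.5 -2.5]
 [-0.3  0.6 -3.2]
 [-0.3 -0.5 -3.9]
 [-1.6 -0.1 -3.6]]
```

Blue pulls about 3.4 N, roughly 0.7 kg, so blue is the full one. I'll set it down and re-grip at the middle.

drive_tool(moves=[[[0,0,4,0],[0,0,4,0],[0,0,4,0],[0,0,3,0],[0,0,2,0],[0,0,0,0],[0,0,0,0],[0,0,0,0]]])

```text
clock: 11.2
tool_pos: [452.5, 137.8, 66.6]
eef_rot: [-0.0, 0.137, 0.991, -0.0]
force: [-7.1, -1.1, 5.8]
width: 29.3
grasp_force: 42.0
```

drive_tool(moves=[[[0,0,0,0],[0,0,0,0],[0,0,0,0],[0,0,0,0],[0,0,0,0],[0,0,-10,0],[0,0,-25,0],[0,0,-30,0],[0,0,-30,0],[0,0,0,0]]], claw=-1)

```text
clock: 12.2
tool_pos: [455.5, 138.7, 166.2]
eef_rot: [0.003, 0.137, 0.991, 0.002]
force: [0.5, -0.8, -0.9]
width: 85.7
grasp_force: 0.0
```

```bash
python3 -c "
from h import *
C=cam('wrist');im=get_image('wrist');cv2.imwrite('pics/w3.png',im[:,:,::-1])
for c in blobs(red(im),60):
  r=cv2.minAreaRect(c);print(r,onz(C,r[0],95).round(1))
h=hsv(im);w=(h[...,1]<60)&(h[...,2]>120)
for c in blobs(w,60):
  r=cv2.minAreaRect(c);print('white',r,onz(C,r[0],55).round(1))
go(520.2,118.8,150,74.3)
"
```

```text
((315.5, 251.0), (16.0, 45.0), 90.0) [451.9 138.3  95. ]
((543.9550170898438, 40.82647705078125), (23.231922149658203, 59.298763275146484), 75.46554565429688) [373.4 286.   95. ]
white ((341.6183166503906, 370.00311279296875), (2.920041561126709, 64.05677032470703), 1.5074357986450195) [564.  127.9  55. ]
white ((301.0, 369.5), (65.0, 28.0), 90.0) [554.7  96.9  55. ]
white ((344.0, 289.0), (24.0, 10.0), 90.0) [497.4 147.3  55. ]
white ((287.0, 288.5), (23.0, 10.0), 90.0) [485.4 106.5  55. ]
white ((503.1295166015625, 225.48875427246094), (83.29438018798828, 32.13958740234375), 85.03025817871094) [481.3 268.8  55. ]
white ((548.9999389648438, 216.0), (80.09911346435547, 1.9071217775344849), 87.39744567871094) [483.3 301.1  55. ]
white ((480.0860900878906, 128.9467315673828), (31.596975326538086, 12.493931770324707), 84.80557250976562) [411.5 263.3  55. ]
white ((544.0, 115.0), (32.0, 12.0), 90.0) [414.2 305.3  55. ]
clock 12.25 turn -0.0 then shift [-68.6  -1.1  14.2] | shift before turn [-68.6  -1.1  14.2] w 85.4 F [-0.64 -0.8  -0.82] j7 0.97 tilt [ 0.004  0.002 -1.   ]
```

View pics/w3.png

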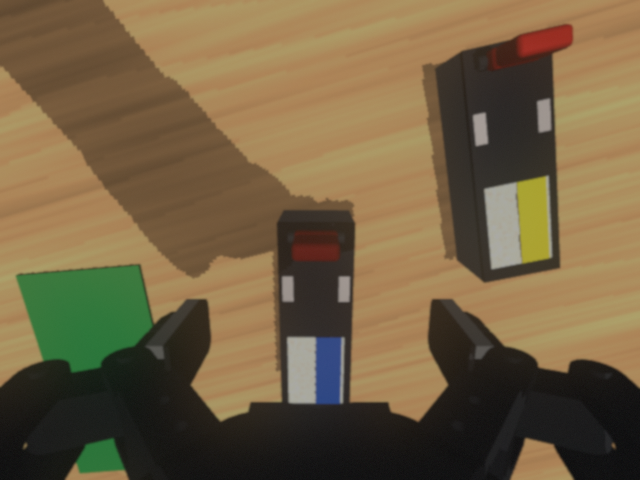

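Blue sits squarely between the fingers: handle at (315,250), latches at (287,288) and (344,289), label axis vertical in the image. Next I move to its middle and descend.

drive_tool(moves=[[[-23,0,0,0],[-23,0,0,0],[-22,0,0,0],[0,-1,25,0],[0,0,30,0],[0,0,30,0],[0,0,30,0],[0,0,20,0],[0,0,15,0],[0,0,0,0],[0,0,0,0]]])

```text
clock: 13.35
tool_pos: [517.7, 118.3, 11.1]
eef_rot: [-0.001, 0.137, 0.991, -0.0]
force: [0.1, -0.2, 0.4]
width: 85.1
grasp_force: 0.0
```

```bash
python3 -c "
from h import *
go(519.7,119,12,74.3)"
```

```text
clock 13.35 turn -0.0 then shift [-1.7  1.2 -0.9] | shift before turn [-1.7  1.2 -0.9] w 85.1 F [ 0.08 -0.16  0.39] j7 1.15 tilt [-0.001 -0.001 -1.   ]
```

drive_tool(moves=[[[-1.7,1.2,0,0],[0,0,0,0],[0,0,0,0],[0,0,0,0],[0,0,0,0],[0,0,0,0],[0,0,0,0],[0,0,0,0]]], claw=1, squeeze=80)

```text
clock: 14.15
tool_pos: [521.0, 119.0, 12.6]
eef_rot: [0.001, 0.137, 0.991, 0.0]
force: [-1.6, -2.0, 4.9]
width: 55.7
grasp_force: 87.7
```

drive_tool(moves=[[[0,0,-4,0],[0,0,-7,0],[0,0,-7,0],[0,0,-7,0],[0,0,-3,0],[0,0,0,0],[0,0,0,0],[0,0,0,0]]])

```text
clock: 14.95
tool_pos: [519.7, 119.1, 38.9]
eef_rot: [-0.0, 0.137, 0.991, -0.0]
force: [-1.1, 0.4, -7.3]
width: 55.0
grasp_force: 86.3
```

```bash
python3 -c "
from h import *
C=cam('scene');cv2.imwrite('pics/s4.png',get_image('scene')[150:320,180:500,::-1])
go(544,-99,39,79.5)"
```

```text
clock 15.0 turn -5.2 then shift [-6.36e+01 -2.10e+02 -1.00e-01] | shift before turn [-8.250e+01 -2.034e+02 -1.000e-01] w 55.2 F [-0.11 -0.22 -6.76] j7 1.14 tilt [-0.001 -0.    -1.   ]
```

View pics/s4.png

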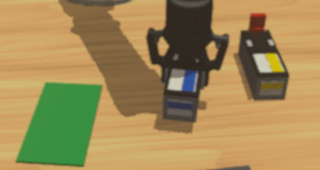

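The full case is held level and clear of the counter, with about 7 N on the wrist. I'll carry it to the mat.

drive_tool(moves=[[[0,0,0,-2.6],[0,0,0,-2.6],[-3,-9,0,0],[-5,-17,0,0],[-5,-17,0,0],[-5,-17,0,0],[-5,-17,0,0],[-5,-17,0,0],[-5,-17,0,0],[-5,-17,0,0],[-5,-17,0,0],[-5,-17,0,0],[-5,-17,0,0],[-5,-17,0,0],[-4,-10,0,0],[-2,-4,0,0],[0,0,0,0],[0,0,0,0]]])

```text
clock: 16.8
tool_pos: [544.5, -97.9, 39.1]
eef_rot: [-0.0, 0.091, 0.996, 0.0]
force: [0.4, 0.4, -7.5]
width: 55.3
grasp_force: 86.4
```

```bash
python3 -c "
from h import *
go(544,-99,17,79.5)"
```

```text
clock 16.8 turn 0.0 then shift [ 0.3 -1.2 22.1] | shift before turn [ 0.3 -1.2 22.1] w 55.3 F [ 0.35  0.45 -7.47] j7 1.66 tilt [-0.     0.001 -1.   ]
```

drive_tool(moves=[[[0,-1,5,0],[0,0,6,0],[0,0,5,0],[0,0,3,0],[0,0,2,0],[0,0,1,0],[0,0,0,0],[0,0,0,0]]])

```text
clock: 17.6
tool_pos: [544.6, -100.0, 17.5]
eef_rot: [0.0, 0.092, 0.996, -0.0]
force: [0.6, -0.3, -7.0]
width: 55.3
grasp_force: 86.4
```

drive_tool(moves=[[[0,0,0.7,0],[0,0,0.7,0],[0,0,0.6,0],[0,0,0,0],[0,0,0,0]]])

```text
clock: 18.1
tool_pos: [544.6, -100.0, 16.6]
eef_rot: [0.0, 0.092, 0.996, 0.0]
force: [-7.0, 1.2, 7.9]
width: 55.0
grasp_force: 88.1
```

The force now pushes up, so the case is on the mat. I'll release and retreat.

drive_tool(moves=[[[0,0,0,0],[0,0,0,0],[0,0,0,0],[0,0,0,0],[0,0,0,0],[0,0,0,0],[0,0,-10,0],[0,0,-25,0],[0,0,-35,0],[0,0,-35,0],[0,0,-35,0],[0,0,-30,0],[30,0,-20,0],[45,0,0,0],[45,0,0,0],[30,0,0,0],[0,0,0,0]]], claw=-1)

```text
clock: 19.8
tool_pos: [393.9, -72.2, 206.0]
eef_rot: [0.0, 0.092, 0.996, 0.001]
force: [-0.2, 0.3, 0.7]
width: 85.6
grasp_force: 0.0
```

```bash
python3 -c "
from h import *
S=cam('top');im=get_image('top');cv2.imwrite('pics/t5.png',im[:,:,::-1]);print(env.get_obs()['tool_pos'])
for c in blobs(red(im),15):
  r=cv2.minAreaRect(c);print(r,onz(S,r[0],95).round(1),onz(S,r[0],99).round(1))
h=hsv(im);w=(h[...,1]<60)&(h[...,2]>120);w[:200]=0
for c in blobs(w,60):
  r=cv2.minAreaRect(c);print('white',r,onz(S,r[0],59).round(1))
"
```

```text
[395.92389954 -72.32882903 206.28809703]
((180.5, 328.5), (5.0, 15.0), 90.0) [373.2 286.   95. ] [373.7 284.8  99. ]
((489.23077392578125, 324.1538391113281), (6.275716304779053, 15.297059059143066), 78.69007110595703) [ 380.7 -315.    95. ] [ 381.  -313.6   99. ]
((370.6730651855469, 276.1346130371094), (15.493175506591797, 5.88348388671875), 11.309932708740234) [474.2 -86.4  95. ] [474.2 -86.   99. ]
((442.67071533203125, 145.1039581298828), (68.06202697753906, 12.021953582763672), 10.784297943115234) [ 734.9 -233.    95. ] [ 733.8 -232.    99. ]
white ((316.0, 465.0), (28.0, 74.0), 90.0) [101.8  22.4  59. ]
white ((459.19635009765625, 392.98040771484375), (128.11988830566406, 21.302717208862305), 89.48844146728516) [ 241.5 -263.5   59. ]
white ((413.6086730957031, 361.6534729003906), (62.950008392333984, 66.7669448852539), 3.3664605617523193) [ 303. -174.   59.]
white ((402.5, 401.0), (156.0, 89.0), 90.0) [ 225.8 -150.5   59. ]
white ((64.79773712158203, 360.4665222167969), (16.39968490600586, 85.97449493408203), 25.58851432800293) [305.8 530.8  59. ]
white ((195.827392578125, 273.4850158691406), (10.482182502746582, 29.584012985229492), 4.969740390777588) [480.9 267.3  59. ]
white ((476.4662170410156, 268.3539123535156), (29.53154945373535, 10.493444442749023), 77.00537872314453) [ 489.5 -304.7   59. ]
white ((383.6728820800781, 224.35403442382812), (10.716761589050293, 29.080078125), 10.007980346679688) [ 580.3 -117.7   59. ]
```

View pics/t5.png

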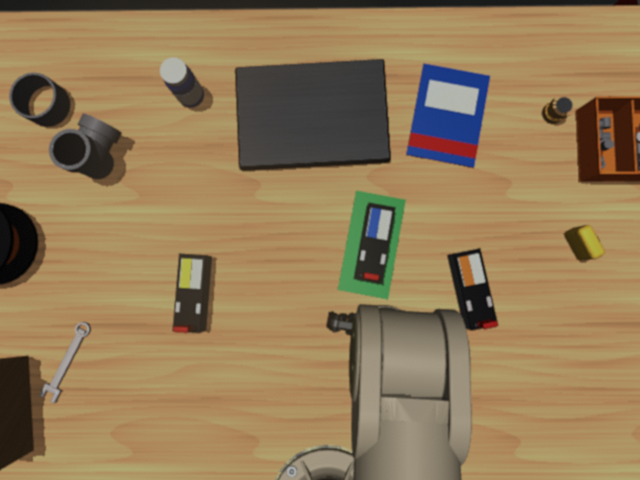

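The blue case sits centred on the mat: handle at (371,276), label at (384,224), centre about (543,-99). The yellow and orange cases are where they started, and the arm is clear.

```bash
python3 -c "
from bench import env
print(env.job_done())"
```

```text
the job is handed in; nothing more can be done
None
```

The full case was blue (about 0.7 kg by feel): it now stands upright, centred and lengthwise on the green mat, yellow and orange are where they started, and the job is handed in (it returned no verdict).

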